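# Feed a lens module under a spring-closed dust cover

### The arm

A 7-joint arm with a two-finger parallel gripper is mounted at the origin on a cart in front of the work surface, level with it; the furniture and walls round the work are solid. World frame = base frame: x ahead of the robot, y to its left, z up, the work surface at z = 0. Lengths are in m, angles in degrees, forces in N, time in s.
With the tool pointing down it reaches from about 0.35 to 0.9 m from the base axis. Payload 19.9 kg.
Tool frame: the origin (TCP) lies at the very end of the fingers, on their centre line; the grasp point (between the pads) lies 19 mm behind it; z points along the fingers, y is the direction in which the jaws open and shut (so a half turn about z gives the same grasp; the last joint's range is limited). The gripper opens to 94 mm and grips with 3 to 60 N. Pads are 16 mm wide; open, the fingers measure 119 mm over their backs; the gripper's body (75 mm by 177 mm) begins 78 mm behind the grasp point.
Start: joints at [62.023, 23.915, -0.59, 92.452, 0.269, 63.638, -3.037], TCP at [0.27, -0.564, 0.205] pointing down, gripper open.
Joint ranges: [-161.28, 161.28], [-22.2, 115.67], [-73.04, 71.86], [3.21, 147.25], [-68.34, 248.33], [10.77, 114.83], [-161.83, 161.83]. Speed limits (degrees/s): [108.29, 108.29, 136.94, 136.94, 172.46, 172.46, 172.46].

### API

Orientations are given as [roll, pitch, yaw] about the fixed x, y, z axes, in that order (R = Rz(yaw) Ry(pitch) Rx(roll)).
In Python, from station import env, optics gives the robot as it stands.
- The arm moves only by the tool apply_moves, never from a script. Its argument "series" is a list of rows, each a list of 7 numbers: the turn, a rotation vector about the tool's x, y, z in degrees, then the shift along the tool's x, y, z in cm, then the finger opening in cm, from 0 to 9.4. In form: [[rx, ry, rz, x, y, z, claw], ...]. A call has 1 to 10 rows; each row is the pose to reach, as a shift and turn from the pose commanded when the call began, along the tool's axes at that moment; what a row does not reach only later rows make up. A row lasts 1/8 s, in which the tool goes at most 62.5 mm and 10.7 degrees, less where a joint would pass 70% of its speed; a pose out of reach is approached as far as the arm can. A call with a gripper value outside its range is refused whole. The fingers move at their own pace and stop on an object; the grip force is fixed at half the most. Time passes only in rows, so rows that repeat a pose let the fingers close. It gives the time, the measured TCP pose, the force and the opening at its end, in the units of the state.
- env.get_obs(): the state, without advancing time (a new reading comes with each control period).
- optics.grab_frame(name): name is "scene" or "top"; returns the picture (400x640x3 uint8, blue, green, red); there is no depth.
- optics.get_calibration(name): a dict with "fx", "fy", "cx", "cy" (pixels), "position" and "attitude" of the camera in the world. Camera axes: x right, y up, looking along -z (the intrinsics and any distortion apply to the point x, -y, -z); pixel columns grow to the right and rows downward; lengths in m; the calibration is good to about 2 mm. A picture is of the moment at which its call begins. get_calibration takes no time and is no camera call.
- env.sign_off(): hands the job in, once; it reports no verdict.
The state is a dict: "time": time; "joint_positions": joint angles; "dq": joint speeds; "joint_efforts": joint torques, N m; "ee_pos": TCP position; "tcp_rot": TCP orientation; "contact_force": force on the tool from outside, world axes, zero at the start; "wrist_torque": the same for the moment, N m; "grip_width": finger opening in m.
Only numpy, scipy, OpenCV 4.12 (cv2) and the standard library are available. Lean on these libraries where they do the work, as an engineer would, in place of code of your own. Each camera call takes 0.05 s, during which the arm holds its last target.

### The job

Press down the long bar beside the chute with one fingertip so that the spring-closed dust cover swings up, and keep it held open while the other fingertip pushes the black lens module along the lane until it is wholly under the cover. Then draw back and let the cover spring shut over it. Never lift the module, and leave the things standing around alone.

Things in the scene. Friction and masses are not known exactly. Their poses are not given: they have to be found in the camera images.
- chute: Low aluminium chute fixed to the bench. Origin: bench height, lane centre line, below the cover's front edge. +x into the chute (pushing direction, roughly away from the robot), +y left (press-bar side), z up. Base plate 3 mm thick, x -136..86 mm; the module slides on it. Apron x < 0. On its left all along: low wall with hinge rod, 21 mm high. Bearing blocks 24 mm high at x -134 and 88, y 24.5 mm.
- lane_end (a point): Middle of the inner face of the lane's end wall, on the base plate: chute x = 82, y = 0, z = 3 mm. Under the cover (x 0..82 mm) the lane is 42 mm wide, y -21..21 mm, with a 40 mm high right wall, 4 mm thick. In front of that a 14 mm high guide fence flares out to y = -48 mm at x = -110 mm.
- cover (a joint): Angle (rad) of dust cover and press bar, one rigid piece. 0 shut, grows as it opens, stop at 1.05. A spring shuts it when released (0.06 N m shut, 0.12 open: 2 to 4 N on the bar). Cover: clear plate with aluminium rim, chute x 0..81 mm, 49 mm wide; when shut it slopes up to the right by 0.52 rad, to 44 mm, and its front skirt, 10 mm deep, blocks the lane. It clears the module from 0.8 rad.
- hinge (a point): Point on the axis of the hinge rod (7 mm thick, along chute x) at the cover's front edge: chute x = 0, y = 24.5, z = 17 mm. With the joint at 0.8 to 1.05 the cover stands nearly upright from it, skirt and all left of chute y = 8 mm, 68 mm high, so a slim fingertip right of y = 5 mm can follow the module into the lane.
- bar_mid (a point): Middle of the press bar, moves with it. Dark steel plate 2.5 mm thick, chute x -125..55 mm, 44 mm out to the left from the hinge axis, 4.4 mm thick lip at the outer edge. Slopes up to the left by 0.70 rad minus the joint value. Its top at chute y = 53 mm is at z = 15 mm for 0.8 rad, 12.5 for 0.9, 9.5 for 1.0. A fingertip can slide along it in x while pressing.
- lens_module: Black lens module, loose, 80 g (varies): square block 34 x 34 x 15 mm with a round barrel, 16 mm diameter, on top, 20 mm high in all. Origin: centre of its underside. Stands on the base plate in front of the cover, 52 to 80 mm before it, slightly turned, barrel up.
- cup_loose_0: Bystander: off-white ribbed cup, 71 mm wide, 62 mm high; origin at the centre of its underside, on the bench.
- tape_roll: Bystander: roll of kraft tape lying flat, 90 mm across, 24 mm high; origin at the centre of its underside.
- screw_tray: Bystander: closed screw tray, 76 x 98 x 36 mm; origin at the centre of its underside.
- lens_cap_0: Bystander: small black round lens cap, 22 mm across, 10 mm high, on the bench beside the chute; origin at the centre of its underside.
Things that resemble listed ones, but are neither listed nor needed, are in the scene too. What is meant by the chute is not green, and is the larger of those in its own colour.

How it is judged (in metres and radians):
On the way, in this order (a step that is already met when the one before it is completed fails the run):
1. the cover is pressed open with a fingertip while the module is still in front of it (value of joint cover above 0.6 rad and contact force between the fingers and cover above 0.2 N and x of lens_module in the frame of chute below -0.02 m), for 0.1 s.
2. the module goes under the cover while the fingers still hold the cover open (value of joint cover above 0.6 rad and contact force between the fingers and cover above 0.2 N and x of lens_module in the frame of chute above -0.005 m), for 0.1 s.
At the end, for the whole second after the job is handed in: The lens module rests upright on the base plate inside the lane, wholly behind the cover's front edge (its centre 16 to 67 mm beyond it), and the cover has sprung shut (below 0.06 rad) (x of lens_module in the frame of chute between 0.016 and 0.067 m and y of lens_module in the frame of chute between -0.008 and 0.008 m and z of lens_module in the frame of chute between 0 and 0.008 m and angle between lens_module's own z axis and vertical below 0.1 rad and value of joint cover below 0.06 rad and linear speed of lens_module below 0.01 m/s); the robot touches nothing.
It fails at once if the module is lifted more than 7 mm off the base plate (z of lens_module in the frame of chute above 0.01 m).
It fails at once if the module is tipped over (angle between lens_module's own z axis and vertical above 0.4 rad).
It fails at once if the cup, tape roll, screw tray or lens cap is moved by more than 15 mm (distance of any of cup_loose_0, tape_roll, screw_tray, lens_cap_0 from where it was at the start of the episode above 0.015 m).
It also fails if it takes over 40 s, if anything falls off the work surface, if the arm or the gripper's body presses on something with over 40 N, if the wrist force passes 120 N, or if a joint passes its speed limit or range.

## Working session

There is one attempt and no reset: what is moved stays moved. The work goes in short steps, Python scripts to look and compute and a tool call to move; the robot and the scene stay as the last step left them, time stands still between calls to the robot, and variables do not carry over. Pictures are saved under pics/ and viewed, and the job is handed in when it is done.

Besides the shell and the picture viewer there is one more tool, called after "Request:" as name([rows], argument=value, ...), one row to a line, values as JSON. apply_moves: Moves the arm, as the interface text tells. Its arguments: {"type":"object","properties":{"series":{"type":"array","items":{"type":"array","items":{"type":"number"}}}},"required":["series"]}

```bash
mkdir -p pics; ls; python3 - <<'E'
from station import env, optics
import cv2
o=env.get_obs()
for k,v in o.items(): print(k,v)
for n in("scene","top"):
    print(n,optics.get_calibration(n)); cv2.imwrite(f"pics/{n}0.png",optics.grab_frame(n))
E
```

```text
pics
time 0.0
joint_positions [62.02228487 23.94879896 -0.59135714 92.48649974  0.26755409 63.64036403
 -3.03604267]
dq [ 0.0465977  -0.12359614  0.05819938 -0.03667083 -0.03676014 -0.04143186
  0.02788815]
joint_efforts [ 1.13604801e-03 -8.51245165e+01  6.38560932e-01 -4.25995445e+01
 -4.90682095e-02  1.85745279e-02  1.06277962e-04]
ee_pos [ 0.26988354 -0.56327865  0.20480978]
tcp_rot [-1.79925799e+02  3.47536197e-03  2.56012310e+01]
contact_force [-0.50432756  0.24664213 -0.03015556]
wrist_torque [-0.01935329 -0.00384484 -0.04582166]
grip_width 0.09394161830945831
scene {'fx': 386.92411189991793, 'fy': 386.92411189991793, 'cx': 314.6436588392518, 'cy': 200.83594950639642, 'position': array([ 0.04881191, -0.44717688,  0.42004209]), 'attitude': array([ 64.29872155,  -0.0804724 , -47.27442262])}
top {'fx': 486.4849128755018, 'fy': 486.4849128755018, 'cx': 317.367255287739, 'cy': 197.18036825617705, 'position': array([0.45438312, 0.06975524, 1.27283835]), 'attitude': array([  7.44957443,   0.54069482, -88.33086862])}
```

View pics/scene0.png

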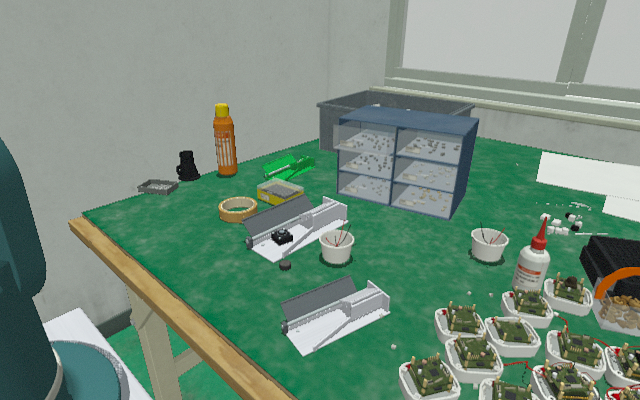

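View pics/top0.png

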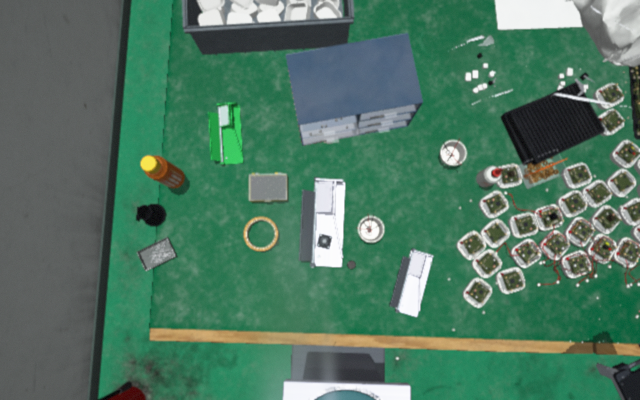

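Both pictures show three chutes. In the top view they are green at (226,133), small silver at (412,282), and larger silver at (323,222), which has the black module at (324,241). The larger silver one fits: it isn't green and is the bigger of the two silver ones. I'll confirm with an enlarged crop.

```bash
python3 - <<'E'
import cv2
a=cv2.imread("pics/top0.png")[165:285,230:390]; cv2.imwrite("pics/top0c.png",cv2.resize(a,None,fx=5,fy=5,interpolation=cv2.INTER_CUBIC))
a=cv2.imread("pics/scene0.png")[170:290,210:370]; cv2.imwrite("pics/scene0c.png",cv2.resize(a,None,fx=5,fy=5,interpolation=cv2.INTER_CUBIC))
E
```

```text
(no output)
```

View pics/top0c.png

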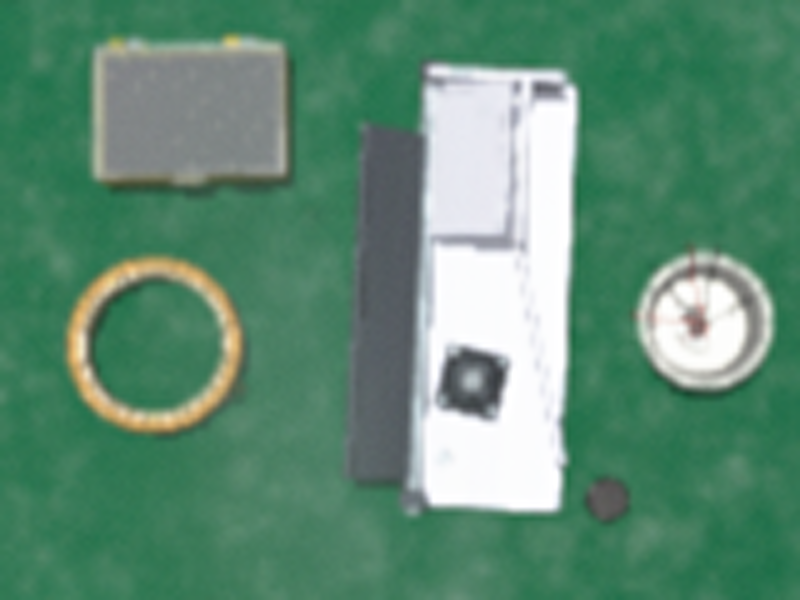

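View pics/scene0c.png

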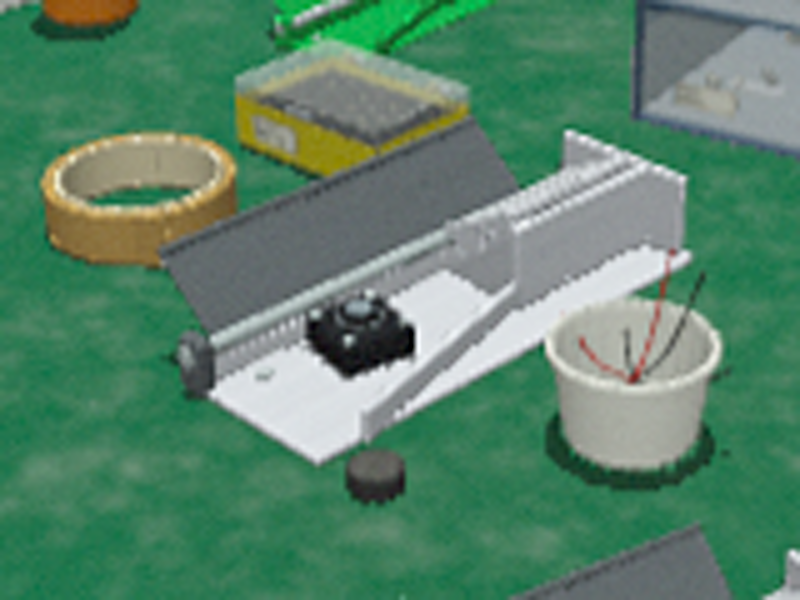

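The crops confirm it. The large silver chute carries the module at crop (472,380), with the dark bar on its left (348–420, 125–483) and the clear cover further in (430–515, 80–245). The lens cap is at (607,500) and the cup at (705,322). Next I'll fit the chute pose.

```bash
cat > h.py <<'E'
import numpy as np, cv2
from scipy.spatial.transform import Rotation as R
from scipy.optimize import least_squares
from station import env, optics
cal={n:optics.get_calibration(n) for n in("scene","top")}
def proj(n,P):
    c=cal[n]; r=R.from_euler('xyz',c['attitude'],degrees=True).as_matrix()
    q=(np.atleast_2d(P)-c['position'])@r
    return np.c_[c['cx']+c['fx']*q[:,0]/-q[:,2], c['cy']-c['fy']*q[:,1]/-q[:,2]]
def ray(n,uv,z):
    c=cal[n]; r=R.from_euler('xyz',c['attitude'],degrees=True).as_matrix()
    uv=np.atleast_2d(uv); d=np.c_[(uv[:,0]-c['cx'])/c['fx'],-(uv[:,1]-c['cy'])/c['fy'],-np.ones(len(uv))]@r.T
    return c['position']+d*((z-c['position'][2])/d[:,2])[:,None]
E
python3 - <<'E'
from h import *
S=lambda p:np.array(p)/5+[210,170]; T=lambda p:np.array(p)/5+[230,165]
c=-.0005
yo,zo=.0245+.044*np.cos(.7),.017+.044*np.sin(.7)
pts=[ # chute-coords, view, pixel
((-.125,yo,zo),'top',T((347,483))),((.055,yo,zo),'top',T((361,124))),
((-.125,yo,zo),'scene',S((161,252))),((.055,yo,zo),'scene',S((468,118))),
((0,.0245-.049*np.cos(.52),.017+.049*np.sin(.52)),'top',T((516,247))),
((-.136,.0245,.024),'top',T((413,515))),
((-.136,.0245,.024),'scene',S((190,335))),
]
# right base-plate corner: unknown y
def f(v,full=False):
    x,y,a=v[:3]; M=np.array([[np.cos(a),-np.sin(a),0],[np.sin(a),np.cos(a),0],[0,0,1]])
    r=[proj(n,M@np.array(P)+[x,y,0])[0]-uv for P,n,uv in pts]
    return np.array(r) if full else np.ravel(r)
s=least_squares(f,[.5,.05,0],loss='soft_l1')
print(s.x[:2],np.degrees(s.x[2])); print(f(s.x,True).round(1))
for n,uv in (('top',T((560,510))),('top',T((575,95))),('scene',S((318,463))),('scene',S((690,258)))):
    w=ray(n,uv,.003)[0]; a=s.x[2]; d=w[:2]-s.x[:2]; print(n,'plate corner',w,'chute',(np.cos(a)*d[0]+np.sin(a)*d[1])*1e3,(-np.sin(a)*d[0]+np.cos(a)*d[1])*1e3)
for k,n,uv,z in (('mod barrel','top',T((472,380)),.023),('mod barrel','scene',S((359,303)),.023),('cap','top',T((607,499)),.01),('cup','top',T((705,322)),.06),('tape','top',T((156,345)),.024),('tray','top',T((192,113)),.036)):
    w=ray(n,uv,z)[0]; a=s.x[2]; d=w[:2]-s.x[:2]; print(k,n,w,'chute',(np.cos(a)*d[0]+np.sin(a)*d[1])*1e3,(-np.sin(a)*d[0]+np.cos(a)*d[1])*1e3)
E
```

```text
[0.57555715 0.06623836] -0.7955359095841883
[[ 0.  -0.3]
 [ 0.6  0.4]
 [-1.3  0.5]
 [ 0.4  0.4]
 [-1.4 -1.3]
 [ 0.2 -1.7]
 [-0.4  1.1]]
top plate corner [0.43999454 0.01767212 0.003     ] chute -134.87523583446367 -50.44374420692109
top plate corner [0.65713101 0.01465376 0.003     ] chute 82.2822120310283 -50.44703422993707
scene plate corner [0.43841607 0.01611232 0.003     ] chute -136.43189754900936 -52.02531124707258
scene plate corner [0.65786317 0.01298949 0.003     ] chute 83.03740041420306 -52.1009723599204
mod barrel top [0.50479381 0.06500771 0.023     ] chute -70.73943671235571 -2.2130230172045224
mod barrel scene [0.50677955 0.06623153 0.023     ] chute -68.77088100591247 -0.9617545091993657
cap top [ 0.446375   -0.00604844  0.01      ] chute -128.1660540288621 -74.07343065558766
cup top [ 0.53541991 -0.05005272  0.06      ] chute -38.5187538207719 -116.83714330300528
tape top [0.51799148 0.22761759 0.024     ] chute -59.80076375265156 160.56442175623388
tray top [0.63704427 0.21281911 0.036     ] chute 59.44601985983574 147.42032393043849
```

The chute origin is at world (0.5755, 0.0662) with yaw −0.8°, and the fit agrees to about 1.5 mm: the plate ends come out at −136 and 83, and the module at chute (−70, −1.5). Next I'll measure the module's turn and work out the approach shift.

```bash
cat >> h.py <<'E'
O=np.array([.5755,.0662]);A=np.radians(-.8)
def c2w(X,Y,z): return np.array([O[0]+np.cos(A)*X-np.sin(A)*Y,O[1]+np.sin(A)*X+np.cos(A)*Y,z])
def w2c(w):
    d=np.array(w)[:2]-O; return np.array([np.cos(A)*d[0]+np.sin(A)*d[1],-np.sin(A)*d[0]+np.cos(A)*d[1]])*1e3
def shift(P,rpy=(180,0,-.8),pose=None):
    o=env.get_obs(); p,r=(o['ee_pos'],o['tcp_rot']) if pose is None else pose
    r0=R.from_euler('xyz',r,degrees=True)
    print('shift cm',(r0.inv().apply(np.array(P)-p)*100).round(2),'rotvec',(r0.inv()*R.from_euler('xyz',rpy,degrees=True)).as_rotvec(degrees=True).round(2))
E
python3 - <<'E'
from h import *
im=cv2.imread("pics/top0.png"); g=im.max(2)[225:255,314:340]
m=(cv2.resize(g,None,fx=5,fy=5,interpolation=cv2.INTER_CUBIC)<120).astype('uint8')
m=cv2.morphologyEx(m,cv2.MORPH_CLOSE,np.ones((25,25)))
c=max(cv2.findContours(m,0,2)[0],key=cv2.contourArea)
b=cv2.boxPoints(cv2.minAreaRect(c))/5+[314,225]; W=ray('top',b,.018)
print([w2c(w).round(1) for w in W], w2c(W.mean(0)), np.linalg.norm(np.diff(W,axis=0),axis=1))
shift(c2w(-.103,.0245,.205))
E
```

```text
[array([-83.4,  15.5]), array([-53.5,   9.3]), array([-59.5, -20.1]), array([-89.3, -13.9])] [-71.43248674  -2.30895668] [0.03047917 0.03007665 0.03044981]
shift cm [ 4.663e+01 -5.034e+01  4.000e-02] rotvec [-6.00e-02  2.00e-02  2.64e+01]
```

The module's centre is at chute (−71, −2), turned about −12°, with its rearmost corner at about −91. I'll go to X = −106 at safe height first.

Request:
apply_moves([
  [0,0,26.4,46.36,-50.47,0,4.5],
  [0,0,26.4,46.36,-50.47,0,4.5],
  [0,0,26.4,46.36,-50.47,0,4.5],
  [0,0,26.4,46.36,-50.47,0,4.5],
  [0,0,26.4,46.36,-50.47,0,4.5],
  [0,0,26.4,46.36,-50.47,0,4.5],
  [0,0,26.4,46.36,-50.47,0,4.5],
  [0,0,26.4,46.36,-50.47,0,4.5],
  [0,0,26.4,46.36,-50.47,0,4.5],
  [0,0,26.4,46.36,-50.47,0,4.5],
])

```text
time: 1.35
ee_pos: [0.4519, 0.0337, 0.2056]
tcp_rot: [180.0, -0.0, -0.8]
contact_force: [1.4, -0.6, 0.5]
grip_width: 0.0452
```

Request:
apply_moves([
  [0,0,0,1.8,-5.8,4,4.5],
  [0,0,0,1.8,-5.8,9,4.5],
  [0,0,0,1.8,-5.8,12,4.5],
  [0,0,0,1.8,-5.8,12,4.5],
  [0,0,0,1.8,-5.8,12,4.5],
])

```text
time: 1.98
ee_pos: [0.4712, 0.0896, 0.0866]
tcp_rot: [-180.0, -0.1, -0.8]
contact_force: [-0.0, 0.6, 1.7]
grip_width: 0.045
```

```bash
python3 - <<'E'
from h import *
o=env.get_obs(); print(o['time'],o['ee_pos'],w2c(o['ee_pos']),o['contact_force'],o['grip_width'])
shift(c2w(-.106,.0245,.055))
for n in("scene","top"):
    im=optics.grab_frame(n); a=im[150:290,200:370] if n=="scene" else im[165:285,240:400]
    cv2.imwrite(f"pics/{n}1.png",cv2.resize(a,None,fx=4,fy=4,interpolation=cv2.INTER_CUBIC))
E
```

```text
1.975 [0.47116988 0.08956933 0.08663799] [-104.64624115   21.91037443] [-0.04255396  0.55263939  1.70135824] 0.04499759711652136
shift cm [-0.14 -0.26  3.16] rotvec [-0.01 -0.06 -0.02]
```

View pics/scene1.png

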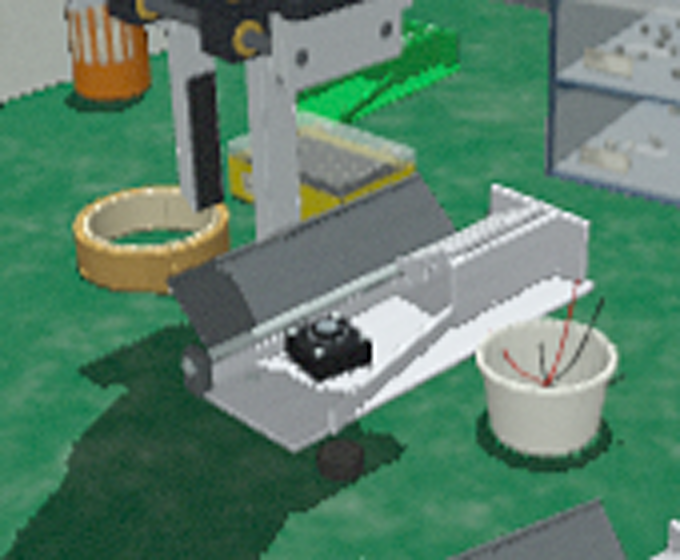

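The picture shows both fingers hanging clear above the bar, left finger tip at (207,207) and right at (280,225), with nothing touched and the module unmoved at (325,345). Next is lowering so the left finger presses the bar.

Request:
apply_moves([
  [0,0,0,-0.14,-0.26,2,4.5],
  [0,0,0,-0.14,-0.26,3.2,4.5],
  [0,0,0,-0.14,-0.26,4.2,4.5],
  [0,0,0,-0.14,-0.26,5.2,4.5],
  [0,0,0,-0.14,-0.26,6.2,4.5],
  [0,0,0,-0.14,-0.26,6.2,4.5],
])

```text
time: 2.82
ee_pos: [0.4693, 0.0923, 0.0231]
tcp_rot: [-180.0, 0.0, -0.8]
contact_force: [2.0, -0.6, 2.8]
grip_width: 0.0451
```

```bash
python3 - <<'E'
from h import *
o=env.get_obs(); print(o['time'],o['ee_pos'],w2c(o['ee_pos']),o['tcp_rot'],o['contact_force'],o['grip_width'])
shift(c2w(-.106,.0245,.012))
for n in("scene",):
    im=optics.grab_frame(n); a=im[150:290,200:370] if n=="scene" else im[165:285,240:400]
    cv2.imwrite(f"pics/{n}2.png",cv2.resize(a,None,fx=4,fy=4,interpolation=cv2.INTER_CUBIC))
E
```

```text
2.825 [0.46934213 0.09225207 0.02307883] [-106.51126224   24.56733401] [-1.79992631e+02  1.17391862e-02 -7.93855492e-01] [ 1.9793819  -0.63220238  2.84052983] 0.045128848458567676
shift cm [0.05 0.01 1.11] rotvec [-0.01  0.01  0.01]
```

View pics/scene2.png

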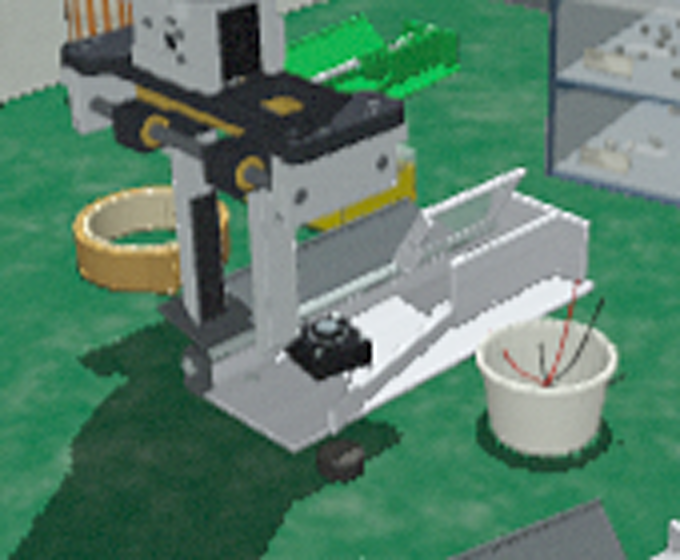

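The left finger is pressing the bar at (205,320), the cover is part open at (465,215), and the right finger stands behind the module at (268,355). Before sliding, I'll check how much height the gripper body has over the open cover.

```bash
python3 - <<'E'
from h import *
for h in(0,40,60,80,97):
    P=[c2w(-.106+dx,-.0042+dy,.023+h/1e3) for dx,dy in((.008,-.006),(-.008,-.006),(.008,.006))]
    print(h,((proj('scene',P)-[200,150])*4).round().tolist())
E
```

```text
0 [[296.0, 350.0], [271.0, 363.0], [280.0, 342.0]]
40 [[292.0, 279.0], [267.0, 291.0], [276.0, 271.0]]
60 [[290.0, 242.0], [264.0, 254.0], [274.0, 234.0]]
80 [[288.0, 205.0], [262.0, 215.0], [272.0, 197.0]]
97 [[286.0, 172.0], [260.0, 182.0], [270.0, 164.0]]
```

Request:
apply_moves([
  [0,0,0,0.05,0,0.6,4.5],
  [0,0,0,0.05,0,1.1,4.5],
  [0,0,0,0.05,0,1.1,4.5],
])

```text
time: 3.25
ee_pos: [0.4698, 0.0922, 0.0126]
tcp_rot: [-180.0, -0.0, -0.8]
contact_force: [-2.1, 0.9, 5.5]
grip_width: 0.0451
```

```bash
python3 - <<'E'
from h import *
o=env.get_obs(); print(o['time'],o['ee_pos'],w2c(o['ee_pos']),o['tcp_rot'],o['contact_force'],o['grip_width'])
for n in("scene",):
    im=optics.grab_frame(n); a=im[150:290,200:370] if n=="scene" else im[165:285,240:400]
    cv2.imwrite(f"pics/{n}3.png",cv2.resize(a,None,fx=4,fy=4,interpolation=cv2.INTER_CUBIC))
E
```

```text
3.25 [0.46980251 0.09218447 0.01263144] [-106.04998555   24.50616808] [-1.79998380e+02 -3.32306082e-03 -8.01136324e-01] [-2.12349402  0.92382275  5.51726757] 0.0451075811895794
```

View pics/scene3.png

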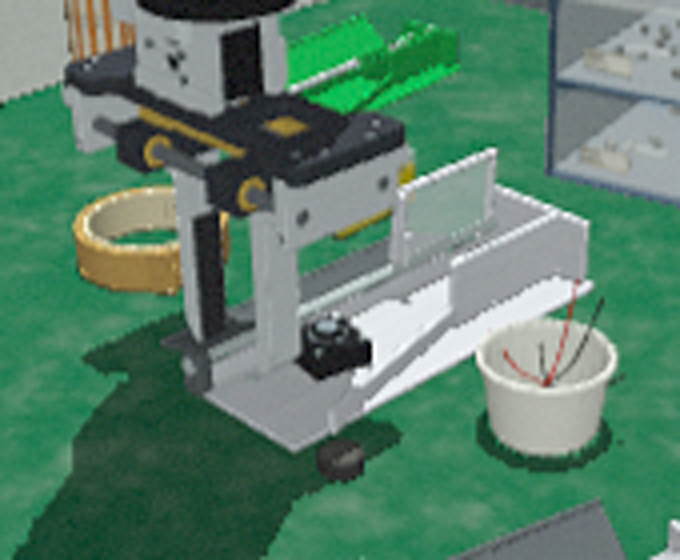

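The cover stands upright at (447,210), the bar is fully down, and the knuckle bottom is about 80 mm above the tips, so it clears the 68 mm cover. Now I'll slide along the lane.

Request:
apply_moves([
  [0,0,0,0.7,0,0,4.5],
  [0,0,0,1.4,0,0,4.5],
  [0,0,0,2.1,0,0,4.5],
  [0,0,0,2.8,0,0,4.5],
  [0,0,0,3.5,0,0,4.5],
  [0,0,0,4.2,0,0,4.5],
  [0,0,0,4.9,0,0,4.5],
  [0,0,0,5.6,0,0,4.5],
  [0,0,0,6.2,0,0,4.5],
  [0,0,0,6.2,0,0,4.5],
])

```text
time: 4.55
ee_pos: [0.5319, 0.0915, 0.0128]
tcp_rot: [-180.0, -0.0, -0.8]
contact_force: [-0.1, 1.1, 4.3]
grip_width: 0.0449
```

```bash
python3 - <<'E'
from h import *
o=env.get_obs(); print(o['time'],o['ee_pos'],w2c(o['ee_pos']),o['tcp_rot'],o['contact_force'],o['grip_width'])
for n in("scene","top"):
    im=optics.grab_frame(n); a=im[150:290,200:370] if n=="scene" else im[165:285,240:400]
    cv2.imwrite(f"pics/{n}4.png",cv2.resize(a,None,fx=4,fy=4,interpolation=cv2.INTER_CUBIC))
E
```

```text
4.55 [0.53190337 0.091507   0.01278255] [-43.94572474  24.69582479] [-1.79981993e+02 -1.37148962e-02 -7.97282588e-01] [-0.07915463  1.07485428  4.31568965] 0.044906695503511
```

View pics/scene4.png

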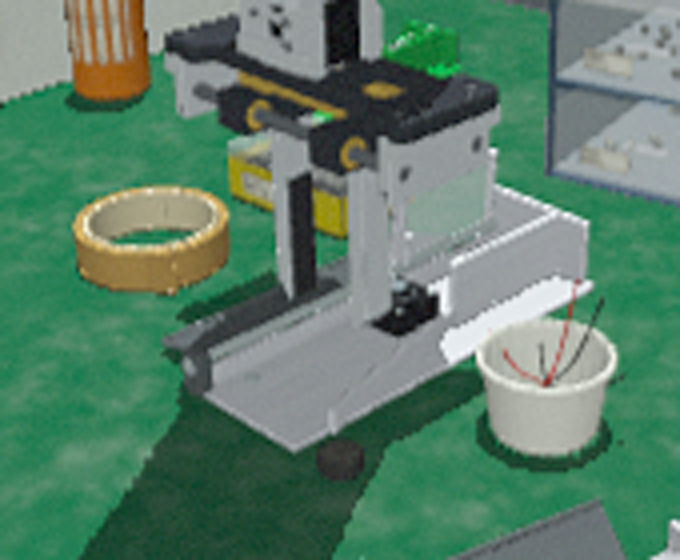

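View pics/top4.png

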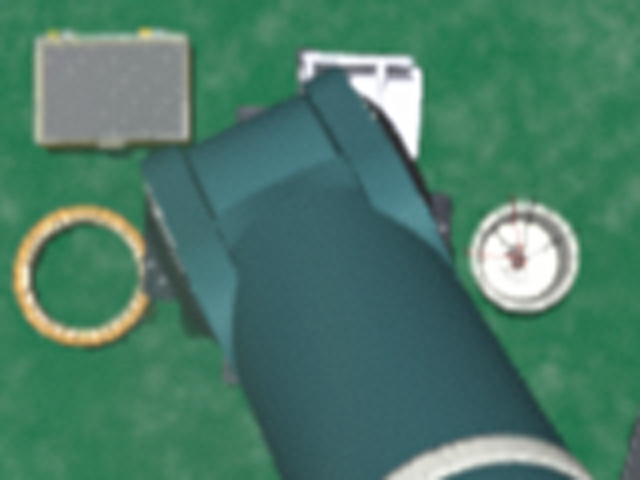

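```bash
python3 - <<'E'
from h import *
im=cv2.imread("pics/scene4.png")[220:380,310:510]
cv2.imwrite("pics/scene4c.png",cv2.resize(im,None,fx=4,fy=4,interpolation=cv2.INTER_CUBIC))
for uv in((408,288),(412,290)): print(w2c(ray('scene',np.array(uv)/4+[200,150],.023)[0]))
# expected pixel if aligned & centred
for Y in(-.005,-.002,.002):
  print(Y,((proj('scene',[c2w(-.019+dx,Y+dy,z) for dx,dy,z in((0,0,.023),(-.017,-.017,.018),(.017,-.017,.018),(-.017,-.017,.003))])-[200,150])*4).round().tolist())
E
```

```text
[-14.6721371   -4.94034957]
[-14.75506709  -8.03096392]
-0.005 [[402.0, 291.0], [402.0, 322.0], [448.0, 299.0], [403.0, 347.0]]
-0.002 [[398.0, 289.0], [398.0, 320.0], [444.0, 297.0], [398.0, 345.0]]
0.002 [[393.0, 286.0], [393.0, 317.0], [438.0, 294.0], [393.0, 342.0]]
```

View pics/scene4c.png

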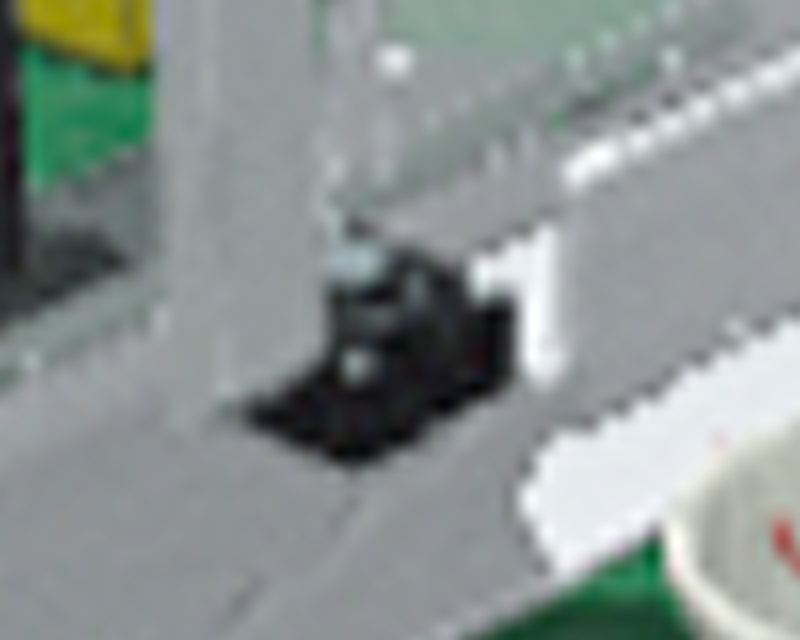

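The module, with its barrel at about (405,288), sits at the lane entrance next to the right fence, roughly chute X −15, Y −4. The lane's own limit there is about −4. I'll continue slowly and watch the force.

Request:
apply_moves([
  [0,0,0,0.4,0,0,4.5],
  [0,0,0,0.8,0,0,4.5],
  [0,0,0,1.2,0,0,4.5],
  [0,0,0,1.6,0,0,4.5],
  [0,0,0,2.0,0,0,4.5],
])

```text
time: 5.28
ee_pos: [0.551, 0.0911, 0.0124]
tcp_rot: [180.0, 0.1, -0.8]
contact_force: [-4.1, 1.1, 5.9]
grip_width: 0.0452
```

```bash
python3 - <<'E'
from h import *
o=env.get_obs(); print(o['time'],o['ee_pos'],w2c(o['ee_pos']),o['tcp_rot'],o['contact_force'],o['grip_width'])
for n in("scene",):
    im=optics.grab_frame(n)[195:255,270:350]
    cv2.imwrite(f"pics/{n}5.png",cv2.resize(im,None,fx=8,fy=8,interpolation=cv2.INTER_CUBIC))
E
```

```text
5.275 [0.55097838 0.09108529 0.01241183] [-24.86668251  24.54048539] [ 1.79991072e+02  7.32726583e-02 -7.86037880e-01] [-4.13053354  1.05316593  5.86464825] 0.04521357787649505
```

View pics/scene5.png

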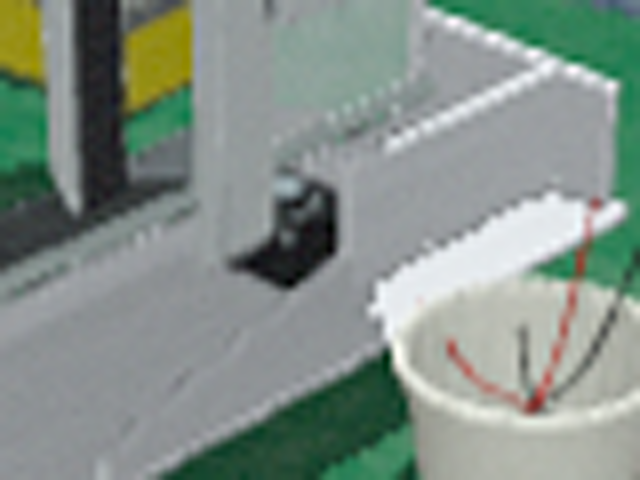

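The module's front half is now in the lane, barrel at crop (290,188). I'll check its X and force, then carry on.

```bash
python3 - <<'E'
from h import *
print(w2c(ray('scene',np.array([290,188])/8+[270,195],.023)[0]))
o=env.get_obs(); print(o['contact_force'],w2c(o['ee_pos']))
E
```

```text
[ 2.70595525 -0.46418077]
[-2.47606327  1.27573546  5.01385182] [-24.33157543  24.50956619]
```

Request:
apply_moves([
  [0,0,0,0.4,0,0,4.5],
  [0,0,0,0.8,0,0,4.5],
  [0,0,0,1.2,0,0,4.5],
  [0,0,0,1.6,0,0,4.5],
  [0,0,0,2.0,0,0,4.5],
])

```text
time: 5.95
ee_pos: [0.571, 0.0908, 0.0124]
tcp_rot: [180.0, 0.1, -0.8]
contact_force: [-4.5, 0.9, 4.9]
grip_width: 0.0448
```

```bash
python3 - <<'E'
from h import *
o=env.get_obs(); print(o['time'],o['ee_pos'],w2c(o['ee_pos']),o['tcp_rot'],o['contact_force'],o['grip_width'])
for n in("scene",):
    im=optics.grab_frame(n)[195:255,270:350]
    cv2.imwrite(f"pics/{n}6.png",cv2.resize(im,None,fx=8,fy=8,interpolation=cv2.INTER_CUBIC))
E
```

```text
5.95 [0.57101563 0.09079837 0.01241439] [-4.8273847  24.53336505] [ 1.79991746e+02  7.21360392e-02 -7.82656275e-01] [-4.49381768  0.92056518  4.88407839] 0.04477782391764774
```

View pics/scene6.png

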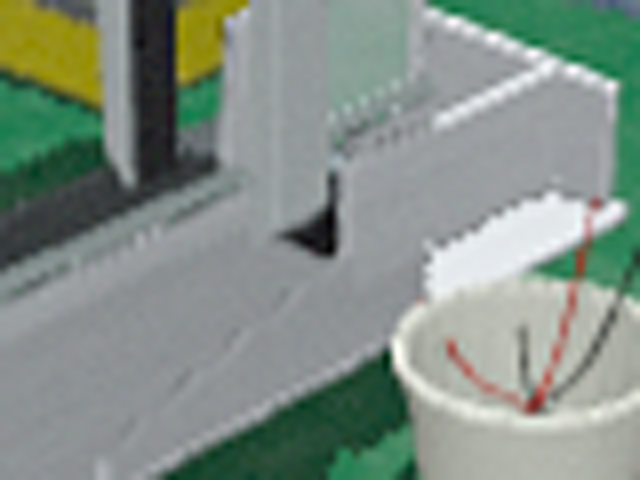

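The module is going in cleanly; about 20 mm more puts its centre near X = 40.

Request:
apply_moves([
  [0,0,0,0.4,0,0,4.5],
  [0,0,0,0.8,0,0,4.5],
  [0,0,0,1.2,0,0,4.5],
  [0,0,0,1.6,0,0,4.5],
  [0,0,0,2.0,0,0,4.5],
  [0,0,0,2.0,0,0,4.5],
])

```text
time: 6.75
ee_pos: [0.5915, 0.0906, 0.0125]
tcp_rot: [-180.0, 0.0, -0.8]
contact_force: [-2.1, 1.7, 4.1]
grip_width: 0.0449
```

```bash
python3 - <<'E'
from h import *
o=env.get_obs(); print(o['time'],o['ee_pos'],w2c(o['ee_pos']),o['tcp_rot'],o['contact_force'],o['grip_width'])
for n in("scene",):
    im=optics.grab_frame(n)[150:260,230:370]
    cv2.imwrite(f"pics/{n}7.png",cv2.resize(im,None,fx=5,fy=5,interpolation=cv2.INTER_CUBIC))
E
```

```text
6.75 [0.59146981 0.09058117 0.0124603 ] [15.62784162 24.60176716] [-1.79995011e+02  2.15264830e-02 -7.91705618e-01] [-2.05814707  1.69264065  4.11529023] 0.04490559733262476
```

View pics/scene7.png

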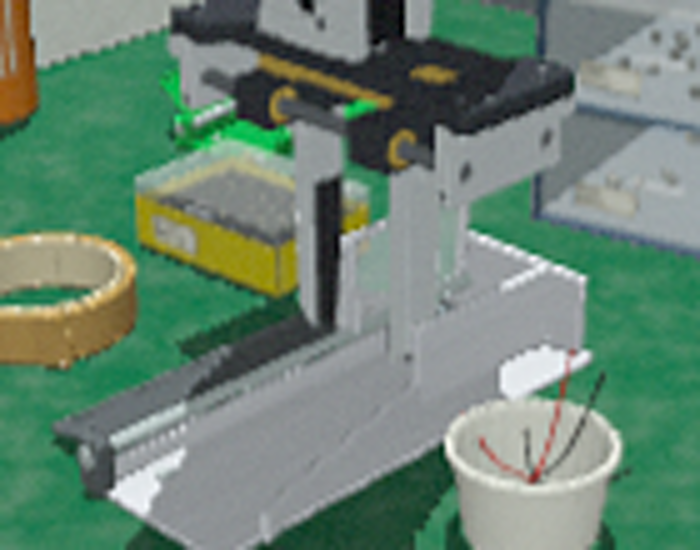

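The module is now hidden behind the right wall, past the finger at (405,360), and the cover is still held open. I'll draw back along the lane while still pressing, then lift gently.

Request:
apply_moves([
  [0,0,0,-0.6,0,0,4.5],
  [0,0,0,-1.6,0,0,4.5],
  [0,0,0,-2.8,0,0,4.5],
  [0,0,0,-4.0,0,0,4.5],
  [0,0,0,-5.2,0,0,4.5],
  [0,0,0,-6.4,0,0,4.5],
  [0,0,0,-7.5,0,0,4.5],
  [0,0,0,-7.5,0,0,4.5],
])

```text
time: 7.8
ee_pos: [0.5148, 0.0915, 0.0124]
tcp_rot: [180.0, 0.1, -0.8]
contact_force: [-3.3, 2.5, 4.9]
grip_width: 0.045
```

```bash
python3 - <<'E'
from h import *
o=env.get_obs(); print(o['time'],w2c(o['ee_pos']),o['ee_pos'],o['contact_force'])
im=optics.grab_frame("scene")[150:260,230:370]
cv2.imwrite("pics/scene8.png",cv2.resize(im,None,fx=5,fy=5,interpolation=cv2.INTER_CUBIC))
E
```

```text
7.8 [-61.01255676  24.41074725] [0.51483422 0.09146024 0.01235178] [-3.30727823  2.47400552  4.92939809]
```

View pics/scene8.png

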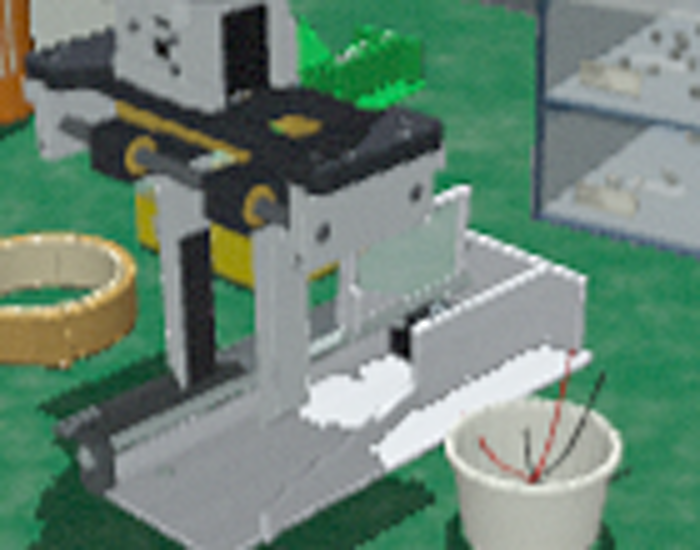

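The module stands upright in the lane, rear face at (402,340) and barrel at about (437,312). Checking its position before letting the cover close.

```bash
python3 - <<'E'
from h import *
im=cv2.imread("pics/scene8.png")[280:380,370:500]; cv2.imwrite("pics/scene8c.png",cv2.resize(im,None,fx=5,fy=5,interpolation=cv2.INTER_CUBIC))
for X in(.035,.04,.045):
  P=[c2w(X+dx,Y,z) for dx,Y,z in((0,-.002,.023),(-.017,.015,.003),(-.017,.015,.018))]
  print(X,((proj('scene',P)-[230,150])*5).round().tolist())
print(w2c(ray('scene',np.array([390,357])/5+[230,150],.003)[0]),w2c(ray('scene',np.array([437,311])/5+[230,150],.023)[0]))
E
```

```text
0.035 [[435.0, 319.0], [381.0, 359.0], [381.0, 329.0]]
0.04 [[443.0, 315.0], [389.0, 355.0], [389.0, 325.0]]
0.045 [[450.0, 311.0], [397.0, 351.0], [396.0, 322.0]]
[21.9870431  13.30077458] [40.93163045  2.34845817]
```

View pics/scene8c.png

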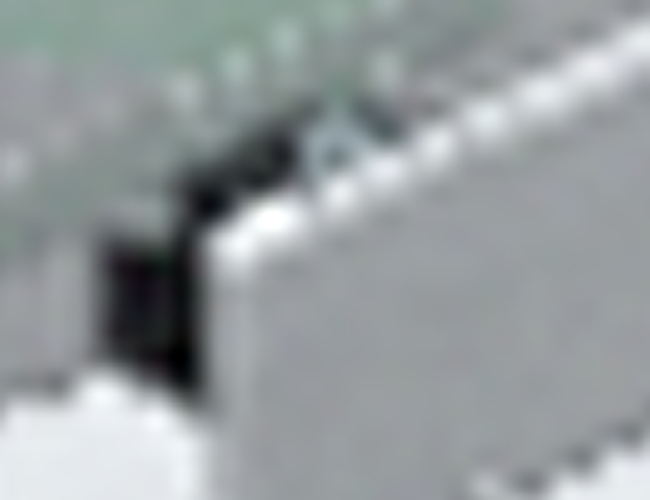

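Both readings put the module at X ≈ 40, Y between −2 and 2. Lifting now to let the cover close.

Request:
apply_moves([
  [0,0,0,0,0,-0.6,4.5],
  [0,0,0,0,0,-1.3,4.5],
  [0,0,0,0,0,-2.0,4.5],
  [0,0,0,0,0,-2.8,4.5],
  [0,0,0,0,0,-3.6,4.5],
  [0,0,0,0,0,-5,4.5],
  [0,0,0,0,0,-8,4.5],
  [0,0,0,0,0,-12,4.5],
  [0,0,0,0,0,-15,4.5],
  [0,0,0,0,0,-15,4.5],
])

```text
time: 9.1
ee_pos: [0.5178, 0.0918, 0.1651]
tcp_rot: [-180.0, -0.2, -0.8]
contact_force: [0.3, -0.2, 0.0]
grip_width: 0.0453
```

```bash
python3 - <<'E'
from h import *
o=env.get_obs(); print(o['time'],w2c(o['ee_pos']),o['ee_pos'],o['contact_force'])
im=optics.grab_frame("scene")[150:270,220:370]
cv2.imwrite("pics/scene9.png",cv2.resize(im,None,fx=5,fy=5,interpolation=cv2.INTER_CUBIC))
E
```

```text
9.1 [-58.0533899   24.81811929] [0.51779878 0.09182625 0.16514223] [ 0.30355494 -0.21996866  0.04197201]
```

View pics/scene9.png

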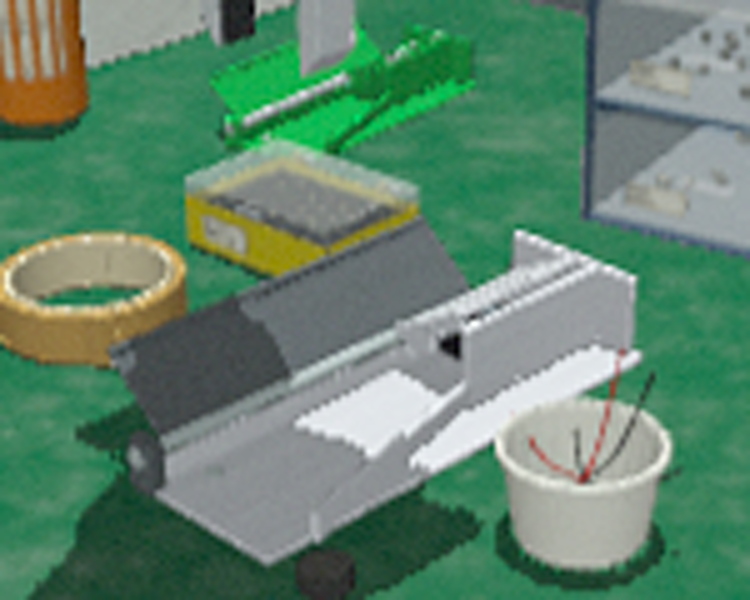

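The cover is shut, the arm is clear, and the module's rear is visible under the cover at (455,345). As a last check I'll compare the bar edge and the bystanders with the first picture.

```bash
python3 - <<'E'
from h import *
a=cv2.imread("pics/scene0.png"); b=optics.grab_frame("scene")
for k,(x0,x1,y0,y1) in dict(cup=(318,356,228,266),tape=(217,246,195,222),tray=(256,304,180,204),cap=(276,294,258,272),bar=(290,312,192,212),cover=(300,330,205,222)).items():
    w=10; t=a[y0:y1,x0:x1]; s=b[y0-w:y1+w,x0-w:x1+w]
    r=cv2.matchTemplate(s,t,cv2.TM_CCOEFF_NORMED); m=cv2.minMaxLoc(r); print(k,'shift px',np.array(m[3])-w,round(m[1],3))
o=env.get_obs(); print(o['time'],o['contact_force'],np.abs(o['dq']).max())
E
```

```text
cup shift px [0 0] 0.999
tape shift px [0 0] 0.997
tray shift px [0 0] 0.995
cap shift px [0 0] 0.825
bar shift px [0 0] 0.99
cover shift px [0 0] 0.858
9.2 [-1.18169754 -0.21084697 -0.67835253] 1.1314887048384423
```

```bash
python3 -c "
from station import env
print(env.sign_off())"
```

```text
the job is handed in; nothing more can be done
None
```

The job is handed in at about 9.2 s of robot time, with the lens module under the shut cover. The sign-off gave no verdict.

**What I did:** The left fingertip pressed the bar and opened the cover to about 0.95 rad, estimated from the tip height. With the bar held down, the right fingertip pushed the module into the lane. I then drew back about 75 mm along the lane, still pressing, and lifted so the spring shut the cover.

**Last checks:**
- **Module:** just before the cover closed, it stood upright at about chute X = 40 mm, Y between −2 and 2 mm. After closing, only part of it shows, under the cover at the lane entrance, so I didn't measure it again.
- **Cover:** the bar and cover are back at their starting pixels, so the cover is shut. The bar matched at 0.99; the cover matched less well (0.86), because the module is now under it.
- **Bystanders:** the cup, tape roll, screw tray and lens cap all show 0 px shift. The lens cap's match was weaker (0.83), with the arm's shadow beside it.
- **Arm:** it was clear of everything, with the force reading near zero.

**Reading that disagreed:** partway through the push, the barrel looked to be at Y −5 to −8 mm, which is more than the lane allows. The finger was hiding part of it, and the later view showed it centred.

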